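# Snap the diffuser back on an easel lamp

## Robot

A 6-joint arm with a two-finger parallel gripper is mounted at the origin on the work surface. World frame = base frame: x ahead of the robot, y to its left, z up, the work surface at z = 0. Lengths are in m, angles in rad, forces in N, time in s.
With the tool pointing down it reaches from about 0.325 to 0.925 m from the base axis. Payload 3.1 kg.
Tool frame: the origin (TCP) lies at the very end of the fingers, on their centre line; the grasp point (between the pads) lies 19 mm behind it; z points along the fingers, y is the line along which they close (so a half turn about z gives the same grasp; the last joint's range is limited). The gripper opens to 85 mm and grips with 20 to 120 N. Pads are 22 mm wide; open, the fingers measure 114 mm over their backs; the gripper's body (76 mm by 85 mm) begins 54 mm behind the grasp point. The pads swing forward as they close: fully open they stand 13 mm farther back than shut.
Start: joints at [-1.409, 0.217, 1.613, -0, 1.311, -0.112], TCP at [0.169, -0.602, 0.231] pointing down, gripper open.
Joint ranges: [-2.75, 2.75], [-0.78, 2.1], [0.31, 2.55], [-1.13, 4.27], [0.13, 2.63], [-2.58, 2.58]. Speed limits (rad/s): [2.79, 2.79, 3.14, 3.14, 3.14, 3.14].

## Interface

Orientations are given as a unit quaternion [w, x, y, z].
In Python, from workcell import env gives the robot as it stands. The module is installed in compiled form; this text tells all that it offers.
- The arm moves only by the tool arm_command, never from a script. Its argument "rows" is a list of rows, each a list of 4 numbers: the shift along the tool's x, y, z in m, then the turn about the tool's z in rad. A call has exactly 10 rows; each row shifts and turns the commanded pose from where the row before left it, along the tool's axes as they then stand; what a row does not reach is not made up. A row lasts 1/8 s, in which the tool goes at most 62.5 mm and 10.7 degrees, less where a joint would pass 70% of its speed; a pose out of reach is approached as far as the arm can. A call is refused whole if a number of a shift passes 0.0625 or a number of a turn 0.188, either way. A call with a gripper value outside its range is refused whole. "grip" is the opening, from 0 (shut) to 1 (fully open), set as the call begins (left out, the last holds). The fingers move at their own pace and stop on an object; the grip force is fixed at half the most. Time passes only in rows, so rows that do not move let the fingers close, or fill a call up. It gives the time, the measured TCP pose, the force, the opening and the grip force at its end, in the units of the state.
- env.observe(): the state, without advancing time (a new reading comes with each control period).
- env.snapshot(name): name is "scene" or "top" or "wrist"; returns the picture (420x560x3 uint8, red, green, blue); there is no depth.
- env.camera_model(name): a dict with "fx", "fy", "cx", "cy" (pixels), "R" (3x3) and "t" (3): a world point X has camera coordinates R X + t; the wrist camera has in their place "hand_eye" (4x4, takes a point from camera to tool coordinates, whose origin is the TCP and whose axes are the flange's). Camera axes: x right, y down, z forward; pixel columns grow to the right and rows downward; lengths in m; the calibration is good to about 2 mm. A picture is of the moment at which its call begins: read the wrist's pose just before it. camera_model takes no time and is no camera call.
- env.hand_in(): hands the job in; it is judged then, once.
The state is a dict: "t": time; "joint_pos": joint angles; "qd": joint speeds; "effort": joint torques, N m; "tool_pos": TCP position; "eef_rot": TCP orientation; "contact_force": force on the tool from outside, world axes, zero at the start; "moment": the same for the moment, N m; "opening": opening from 0.0 (shut) to 1.0 (fully open); "gripper_force": force on a finger pad.
Only numpy, scipy, OpenCV 4.12 (cv2) and the standard library are available. Lean on these libraries where they do the work, as an engineer would, in place of code of your own. Each camera call takes 0.05 s, during which the arm holds its last target. There are 200 camera calls.

## Task

The head of the easel lamp lies on its back with its light board bare: refit the white diffuser plate. Lay it over the four snap studs with its notch round the dimmer knob and press it down evenly, never letting it cock to one corner, until all four studs have clicked through their holes and the plate sits flat, fully home on every one. Leave the painting things around it where they are.

Things in the scene. Friction and masses are not known exactly. Their poses are not given: they have to be found in the camera images.
- diffuser_mid (a point): centre of the diffuser, halfway through its thickness: a flat opal white plate 200 x 64 x 4 mm, about 0.1 kg, a round 10 mm hole near each corner (80 mm and 20 mm from the middle), a notch 30 mm wide, 10 mm deep in the middle of one short end. x along its length to the notched end, y across, z up. Grip it across the 64 mm width, at the middle
- diffuser: the same plate; origin at the centre of its underside, same axes. At the start it lies flat, right way up, along the top of a closed wooden brush box 170 x 44 x 30 mm (loose, 0.6 kg), its long edges overhanging the box by 7 to 13 mm each side
- lamp: the lamp head: grey metal bar 240 x 60 x 26 mm on its back, fixed to the table, white LED board up. Origin under its centre on the table, x along its length to the end with the dimmer knob (black, 22 mm wide, top 50 mm above the table, 106 mm from the middle), arm socket at the other end, z up. Four black snap studs stand on it, 80 mm and 20 mm from the middle
- diffuser_hole0 (a point): centre of the diffuser's hole at its notch end, left (+x, +y), on the underside of the plate
- diffuser_hole1 (a point): centre of the diffuser's hole at its notch end, right (+x, -y), on the underside of the plate
- diffuser_hole2 (a point): centre of the diffuser's hole at its plain end, left (-x, +y), on the underside of the plate
- diffuser_hole3 (a point): centre of the diffuser's hole at its plain end, right (-x, -y), on the underside of the plate
- lamp_stud0 (a point): snap stud at the lamp's knob end (+x, +y), for hole0; point on its axis at the top of its shoulder, 40 mm above the table. Of all four: shoulder 16 mm wide; on it a head of two springy prongs, 14 mm wide at the barbs 6 mm above the shoulder, tapering to a 5 mm tip 11 mm up. Laid on the four heads the plate rests loose, its underside about 8 mm above the shoulders; home, it rests on them, its top face 44 mm above the table
- lamp_stud1 (a point): snap stud at the lamp's knob end (+x, -y), for hole1; point on its axis at the top of its shoulder, 40 mm above the table. Of all four: a stud takes about 7 N to click through (14 N for both of one end, pressed midway between them); then the barbs spring out over the plate and hold it, standing 7 mm above its top face
- lamp_stud2 (a point): snap stud at the lamp's socket end (-x, +y), for hole2; point on its axis at the top of its shoulder, 40 mm above the table. Of all four: the holes find the tips when laid within 2 mm. Pressed beside one stud alone, the plate cocks and the opposite corner lifts
- lamp_stud3 (a point): snap stud at the lamp's socket end (-x, -y), for hole3; point on its axis at the top of its shoulder, 40 mm above the table. Of all four: the plate's top is clear between the studs: its middle line, 62 mm either side of the centre, is a good place to press an end
- tube_a_mid (a point): paint tube with a red band, lying, about 135 mm long, 30 mm thick; point on its middle, 15 mm up
- tube_b_mid (a point): paint tube with a yellow band, lying, same size; point on its middle, 15 mm up
- tube_c_mid (a point): paint tube with a blue band, lying, about 145 mm long, 34 mm thick; point on its middle, 17 mm up
- brush_mid (a point): artist's flat brush lying between the lamp and the plate, 210 mm long, 20 mm wide; point at its middle, 6 mm up
- knife_mid (a point): palette knife lying on the right, 200 mm long; point at its middle, 9 mm up
- medium: small amber bottle, 54 mm wide, 120 mm tall, standing on the left; origin under its centre
- varnish: squat glass jar, 66 mm wide, 75 mm tall, standing on the right at the back; origin under its centre
- tape: flat roll of tape, 90 mm across, 24 mm tall, lying on the left at the back; origin under its centre
There are look-alikes about, which are no part of the job. Of the things shaped like the diffuser, the white one is meant.

How it is judged:
By the outcome, as a careful person would: the job done as asked, in the order asked, and still so for the second after the job is handed in, with the robot touching nothing.
It also fails if it takes over 54 s, if anything falls off the work surface, if the arm or the gripper's body presses on something with over 40 N, if the wrist force passes 120 N, or if a joint passes its speed limit or range.

## Working session

There is one attempt and no reset: what is moved stays moved. The work goes in short steps, Python scripts to look and compute and a tool call to move; the robot and the scene stay as the last step left them, time stands still between calls to the robot, and variables do not carry over. Pictures are saved under pics/ and viewed, at most 10 in all, crops included, and the job is handed in when it is done.

Besides the shell and the picture viewer there is one more tool, called after ">>>" as name(argument=value, ...), one argument or row to a line, values as JSON. arm_command: Moves the arm, as the interface text tells. Its arguments: {"type":"object","properties":{"rows":{"type":"array"},"grip":{"type":"number"}},"required":["rows"]}

```bash
mkdir -p pics; python3 - <<'E'
from workcell import env
import cv2,numpy as np
s=env.observe();print(s['t'],s['tool_pos'],s['eef_rot'],s['opening'])
for n in('top','scene'):
    cv2.imwrite(f'pics/{n}0.png',cv2.resize(env.snapshot(n)[:,:,::-1],(800,600),interpolation=cv2.INTER_CUBIC))
    m=env.camera_model(n);print(n,m)
print(env.camera_model('wrist'))
E
```

```text
0.0 [ 0.16889336 -0.60090304  0.22996405] [-1.20051929e-03  9.90644759e-01  1.36460694e-01 -1.71700949e-05] 1.0042670759072494
top {'fx': 399.7725260462105, 'fy': 399.7725260462105, 'cx': 281.74315262699025, 'cy': 213.22369336419655, 'R': array([[-0.01135803, -0.99971132, -0.02117256],
       [-0.99417083,  0.01356036, -0.10696013],
       [ 0.10721636,  0.01983428, -0.99403785]]), 't': array([0.00500758, 0.55671433, 1.044268  ])}
scene {'fx': 412.03458797805683, 'fy': 412.03458797805683, 'cx': 276.70943538210724, 'cy': 211.91312452540748, 'R': array([[ 0.25931865,  0.96558896,  0.01979416],
       [ 0.53086836, -0.12538881, -0.83812674],
       [-0.80680396,  0.22784998, -0.54511628]]), 't': array([-0.15884962, -0.24346268,  1.52327437])}
{'fx': 312.4324407505064, 'fy': 312.4324407505064, 'cx': 289.62029748921736, 'cy': 209.3271521077814, 'hand_eye': array([[-4.53505351e-05, -9.52369621e-01, -3.04946065e-01,
         7.68140759e-02],
       [ 9.99999987e-01, -9.09970142e-05,  1.35473981e-04,
         9.71260452e-04],
       [-1.56770486e-04, -3.04946055e-01,  9.52369613e-01,
        -1.42594873e-01],
       [ 0.00000000e+00,  0.00000000e+00,  0.00000000e+00,
         1.00000000e+00]])}
```

View pics/top0.png

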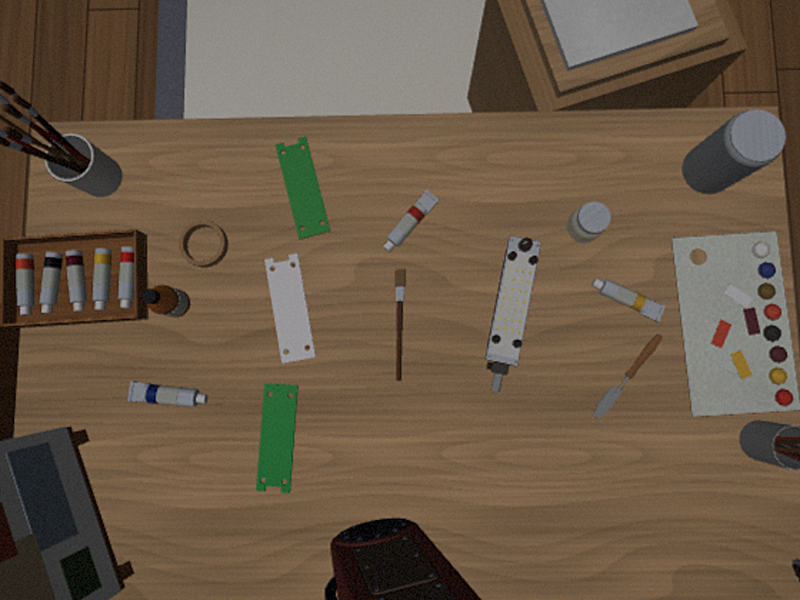

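View pics/scene0.png

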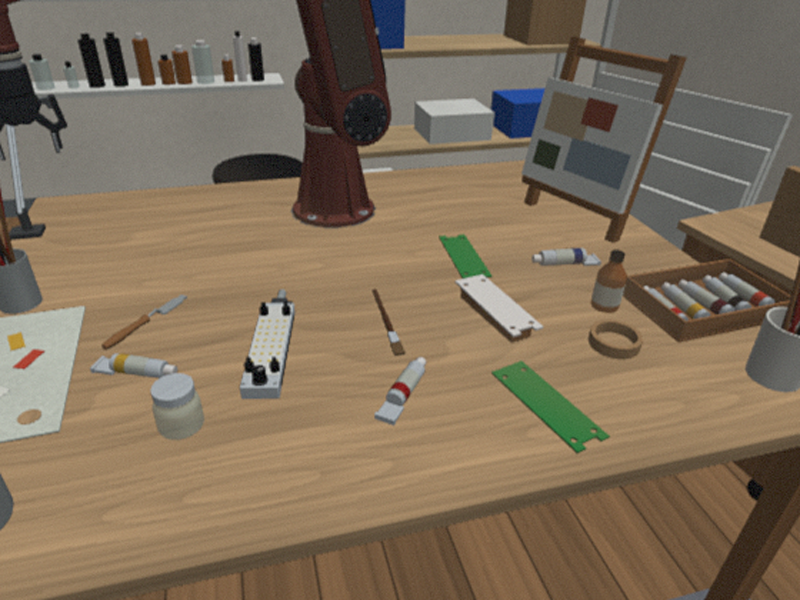

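Top view (800 px scale): the white plate is at (290,308) with its notch up. The lamp is at (513,300) with its knob at (526,244).

```bash
cat >h.py <<'E'
import numpy as np,cv2
from scipy.spatial.transform import Rotation as Ro
from workcell import env
def Rt(s): q=s['eef_rot'];return Ro.from_quat([q[1],q[2],q[3],q[0]]).as_matrix()
def cam(n,s=None):
    m=env.camera_model(n)
    if n!='wrist': return m,m['R'].T,-m['R'].T@m['t']
    h=m['hand_eye'];R=Rt(s);return m,R@h[:3,:3],R@h[:3,3]+s['tool_pos']
def back(n,px,z,s=None,k=1.):
    m,R,c=cam(n,s);out=[]
    for u,v in px:
        u,v=(u+.5)/k-.5,(v+.5)/k-.5
        d=R@[(u-m['cx'])/m['fx'],(v-m['cy'])/m['fy'],1];out.append(c+d*(z-c[2])/d[2])
    return np.array(out)
def proj(n,P,s=None):
    m,R,c=cam(n,s);p=(np.atleast_2d(P)-c)@R;return p[:,:2]/p[:,2:]*[m['fx'],m['fy']]+[m['cx'],m['cy']]
def fit(P):  # 4 points order 0..3 -> centre, yaw
    c=P.mean(0);d=P[0]+P[1]-P[2]-P[3];e=P[0]+P[2]-P[1]-P[3]
    return c,np.arctan2(d[1],d[0]),np.linalg.norm(d)/2,np.linalg.norm(e)/2
def togo(xyz,yaw):
    s=env.observe();R=Rt(s);y=np.arctan2(R[1,0],R[0,0])
    print('t',round(s['t'],2),'tcp',s['tool_pos'].round(4),'yaw',round(y,4),'tilt',R[:,2].round(4),'F',np.round(s['contact_force'],1),'go(tool)',(R.T@(np.array(xyz)-s['tool_pos'])).round(4),'turn',round(-(yaw-y),4))
E
python3 - <<'E'
from h import *
k=800/560
P=back('top',[(270,266),(294,262),(285,353),(309,350)],.034,k=k);c=fit(P);print(c)
L=back('top',[(513,256),(534,260),(496,339),(517,344)],.05,k=k);l=fit(L);print(l)
togo([*(c[0][:2]-.06*np.array([np.cos(c[1]),np.sin(c[1])])),.25],c[1])
togo([*(l[0][:2]-.06*np.array([np.cos(l[1]),np.sin(l[1])])),.25],l[1])
E
```

```text
(array([0.55436363, 0.2110831 , 0.034     ]), np.float64(0.1788205998560018), np.float64(0.1685307503142829), np.float64(0.045666435671846195))
(array([ 0.56171172, -0.20917994,  0.05      ]), np.float64(-0.23031076621171506), np.float64(0.15834110968402945), np.float64(0.0392208174115048))
t 0.1 tcp [ 0.1689 -0.601   0.2301] yaw 0.2737 tilt [-4.0e-04  2.2e-03 -1.0e+00] F [ 0.1  0.3 -0.1] go(tool) [ 0.5309 -0.6833 -0.0183] turn 0.0949
t 0.1 tcp [ 0.1689 -0.601   0.2301] yaw 0.2737 tilt [-4.0e-04  2.2e-03 -1.0e+00] F [ 0.1  0.3 -0.1] go(tool) [ 0.4316 -0.3    -0.0192] turn 0.5041
```

>>> arm_command(
  rows=[
    [0.051, -0.026, -0.002, 0],
    [0.051, -0.026, -0.002, 0],
    [0.051, -0.026, -0.002, 0],
    [0.051, -0.026, -0.002, 0],
    [0.051, -0.026, -0.002, 0],
    [0.051, -0.026, -0.002, 0],
    [0.051, -0.026, -0.002, 0],
    [0.051, -0.026, -0.002, 0],
    [0.051, -0.026, -0.002, 0],
    [0.051, -0.026, -0.002, 0],
  ],
)

```text
t: 1.35
tool_pos: [0.5906, -0.2119, 0.2508]
eef_rot: [-0.0, 0.991, 0.137, -0.0]
contact_force: [0.6, 0.5, -0.4]
opening: 0.998
gripper_force: 0.0
```

>>> arm_command(
  rows=[
    [0, 0, 0, 0.167],
    [0, 0, 0, 0.167],
    [0, 0, 0, 0.167],
    [0, 0, 0, 0],
    [0, 0, 0, 0],
    [0, 0, 0, 0],
    [0, 0, 0, 0],
    [0, 0, 0, 0],
    [0, 0, 0, 0],
    [0, 0, 0, 0],
  ],
)

```text
t: 2.6
tool_pos: [0.5897, -0.2135, 0.2513]
eef_rot: [0.0, 0.994, -0.113, 0.0]
contact_force: [-0.1, 0.7, 0.1]
opening: 0.999
gripper_force: 0.0
```

```bash
python3 - <<'E'
from h import *
togo([.592,-.216,.25],-.23)
s=env.observe();np.save('s1.npy',s,allow_pickle=True)
im=env.snapshot('wrist');cv2.imwrite('pics/w1raw.png',im[:,:,::-1])
p=proj('wrist',[[.5617,-.209,.05]],s);print(p)
cv2.imwrite('pics/w1.png',cv2.resize(im[:,:,::-1],(800,600),interpolation=cv2.INTER_CUBIC))
E
```

```text
t 2.6 tcp [ 0.5897 -0.2135  0.2513] yaw -0.2271 tilt [ 1.e-04 -0.e+00 -1.e+00] F [-0.1  0.7  0.1] go(tool) [0.0028 0.0019 0.0013] turn 0.0029
[[289.94119968 205.77095973]]
```

View pics/w1.png

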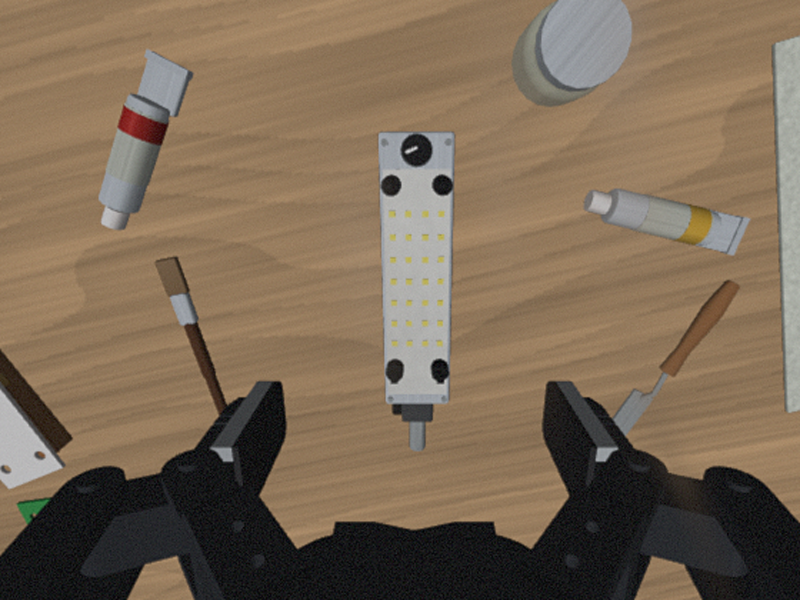

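The lamp is seen from above: knob at (416,150), studs near (391,185), (443,185), (395,371) and (440,371). I'll enlarge it.

```bash
python3 - <<'E'
import cv2,numpy as np
im=cv2.imread('pics/w1raw.png')
a=cv2.resize(im[115:145,262:322],None,fx=10,fy=10,interpolation=cv2.INTER_CUBIC)
b=cv2.resize(im[245:275,262:322],None,fx=10,fy=10,interpolation=cv2.INTER_CUBIC)
cv2.imwrite('pics/w1c.png',cv2.convertScaleAbs(np.vstack([a,b]),alpha=1.4,beta=20))
E
```

```text
(no output)
```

View pics/w1c.png

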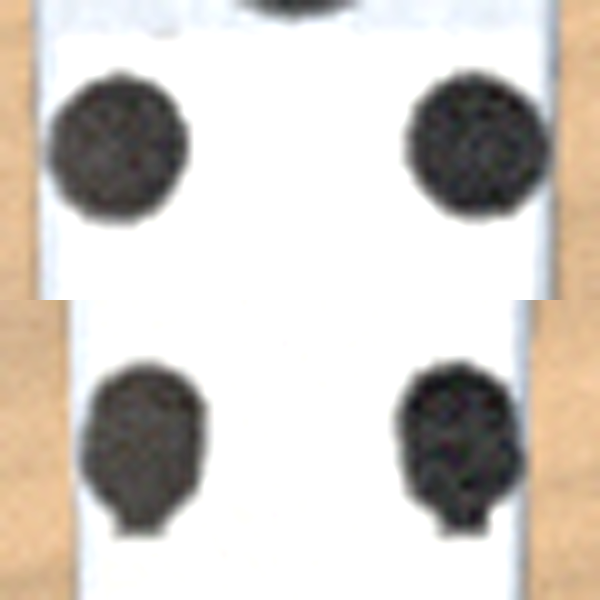

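```bash
cat > l.py <<'E'
from h import *
s=np.load('s1.npy',allow_pickle=True).item()
F=back('wrist',[(262+11.8-.5,115+14.7-.5),(262+47.8-.5,115+14.6-.5)],.039,s)
B=back('wrist',[(262+14.1-.5,245+21.7-.5),(262+46.5-.5,245+21.5-.5)],.051,s)
c=fit(np.vstack([F,B]));print(c)
u=np.array([np.cos(c[1]),np.sin(c[1]),0]);v=np.array([-u[1],u[0],0])
for z,n in((.040,'shoulder'),(.051,'tip')):
    Q=[[*(c[0]+a*u+b*v)[:2],z] for a,b in((.08,.02),(.08,-.02),(-.08,.02),(-.08,-.02))]
    print(n,((proj('wrist',Q,s)+.5-np.array([262,115]))*10).round(),'(rear rows -1000)')
K=back('wrist',[((416+.5)/(800/560)-.5,(150+.5)/(600/420)-.5)],.05,s);print('knob along',(K-c[0])@u,(K-c[0])@v)
Kt=back('top',[(526/1.4286-.3,244/1.4286-.3)],.05);print('top knob',(Kt-c[0])@u,(Kt-c[0])@v)
# plate look pose
p=np.array([.5544,.2111]);y=.1788
togo([*(p+.03*np.array([np.cos(y),np.sin(y)])),.25],y)
E
python3 l.py
```

```text
(array([ 0.56519794, -0.21174935,  0.045     ]), np.float64(-0.22212280077432336), np.float64(0.1623251076194822), np.float64(0.03966133577779338))
shoulder [[ 116.  157.]
 [ 480.  155.]
 [ 143. 1468.]
 [ 462. 1467.]] (rear rows -1000)
tip [[ 111.  163.]
 [ 486.  161.]
 [ 139. 1510.]
 [ 467. 1508.]] (rear rows -1000)
knob along [0.10620194] [0.00023763]
top knob [0.10240953] [0.00197271]
t 2.65 tcp [ 0.5897 -0.2135  0.2513] yaw -0.2271 tilt [ 0. -0. -1.] F [-0.4 -0.5  0.4] go(tool) [-0.1024 -0.4176  0.0013] turn -0.4059
```

>>> arm_command(
  rows=[
    [-0.0146, -0.0597, 0, 0],
    [-0.0146, -0.0597, 0, 0],
    [-0.0146, -0.0597, 0, 0],
    [-0.0146, -0.0597, 0, 0],
    [-0.0146, -0.0597, 0, 0],
    [-0.0146, -0.0597, 0, 0],
    [-0.0146, -0.0597, 0, 0],
    [0, 0, 0, -0.135],
    [0, 0, 0, -0.135],
    [0, 0, 0, -0.135],
  ],
)

```text
t: 3.9
tool_pos: [0.5842, 0.2172, 0.2513]
eef_rot: [0.0, 0.996, 0.091, -0.0]
contact_force: [-0.2, -0.3, 0.6]
opening: 1.0
gripper_force: 0.0
```

```bash
python3 - <<'E'
from h import *
import time
env.snapshot('wrist');env.snapshot('wrist')
togo([.592,-.216,.25],-.23)
s=env.observe();np.save('s2.npy',s,allow_pickle=True)
im=env.snapshot('wrist');cv2.imwrite('pics/w2raw.png',im[:,:,::-1])
c=im[80:290,190:390]
cv2.imwrite('pics/w2.png',cv2.resize(c[:,:,::-1],None,fx=2.8,fy=2.8,interpolation=cv2.INTER_CUBIC))
E
```

```text
t 4.0 tcp [0.5843 0.2168 0.2513] yaw 0.1779 tilt [ 0. -0. -1.] F [-0.4 -0.2  0.3] go(tool) [-0.069   0.4274  0.0013] turn 0.4079
```

View pics/w2.png

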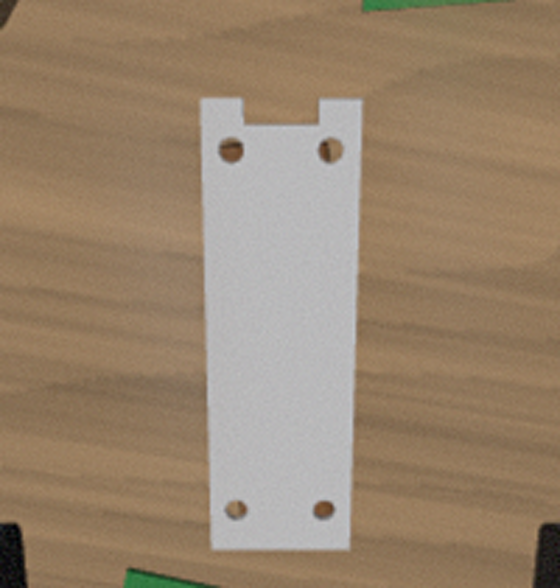

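Wrist crop: plate corners (201,98), (362,98), (211,549), (350,549). Holes (231,150), (331,150), (235,510), (324,510).

```bash
python3 - <<'E'
from h import *
s=np.load('s2.npy',allow_pickle=True).item()
f=lambda L:[((x+.5)/2.8-.5+190,(y+.5)/2.8-.5+80) for x,y in L]
C=back('wrist',f([(201,98),(362,98),(211,549),(350,549)]),.034,s)
H=back('wrist',f([(231,150),(331,150),(235,510),(324,510)]),.034,s)
a=fit(C);b=fit(H);print(a,b)
p=(a[0]+b[0])/2;y=(a[1]+b[1])/2;print(p,y)
togo([p[0],p[1],.008],y)
E
```

```text
(array([0.55621607, 0.21011709, 0.034     ]), np.float64(0.17616093697562638), np.float64(0.2000931306056612), np.float64(0.06391374489614739)) (array([0.55621501, 0.21044754, 0.034     ]), np.float64(0.17402552399225912), np.float64(0.1600884021287428), np.float64(0.04035195990070613))
[0.55621554 0.21028232 0.034     ] 0.17509323048394276
t 4.05 tcp [0.5843 0.2167 0.2513] yaw 0.1758 tilt [ 0.  0. -1.] F [-0.8  0.6 -0.6] go(tool) [-0.0287  0.0015  0.2433] turn 0.0007
```

>>> arm_command(
  rows=[
    [-0.0287, 0.0015, 0.03, 0],
    [0, 0, 0.04, 0],
    [0, 0, 0.04, 0],
    [0, 0, 0.04, 0],
    [0, 0, 0.03, 0],
    [0, 0, 0.025, 0],
    [0, 0, 0.02, 0],
    [0, 0, 0.018, 0],
    [0, 0, 0, 0],
    [0, 0, 0, 0],
  ],
)

```text
t: 5.3
tool_pos: [0.5571, 0.2103, 0.009]
eef_rot: [-0.0, 0.996, 0.089, 0.001]
contact_force: [-0.0, -0.6, -0.3]
opening: 1.0
gripper_force: 0.0
```

>>> arm_command(
  rows=[
    [0, 0, 0, 0],
    [0, 0, 0, 0],
    [0, 0, 0, 0],
    [0, 0, 0, 0],
    [0, 0, 0, 0],
    [0, 0, 0, 0],
    [0, 0, 0, 0],
    [0, 0, 0, 0],
    [0, 0, 0, 0],
    [0, 0, 0, 0],
  ],
  grip=0.6,
)

```text
t: 6.55
tool_pos: [0.5577, 0.2106, 0.0101]
eef_rot: [-0.0, 0.996, 0.089, 0.001]
contact_force: [-0.1, 0.8, 6.2]
opening: 0.728
gripper_force: 64.9
```

>>> arm_command(
  rows=[
    [0, 0, -0.01, 0],
    [0, 0, -0.02, 0],
    [0, 0, -0.03, 0],
    [0, 0, -0.03, 0],
    [0, 0, -0.03, 0],
    [0, 0, -0.03, 0],
    [0, 0, 0, 0],
    [0, 0, 0, 0],
    [0, 0, 0, 0],
    [0, 0, 0, 0],
  ],
)

```text
t: 7.8
tool_pos: [0.5553, 0.2098, 0.1566]
eef_rot: [0.0, 0.996, 0.089, -0.001]
contact_force: [-0.1, -0.1, -1.6]
opening: 0.728
gripper_force: 65.6
```

>>> arm_command(
  rows=[
    [-0.004, 0.0265, 0, 0],
    [-0.007, 0.044, 0, 0],
    [-0.009, 0.057, 0, 0],
    [-0.009, 0.057, 0, 0],
    [-0.009, 0.057, 0, 0],
    [-0.009, 0.057, 0, 0],
    [-0.009, 0.057, 0, 0],
    [-0.006, 0.038, 0, 0],
    [-0.004, 0.0225, 0, 0],
    [0, 0, 0, 0],
  ],
)

```text
t: 9.05
tool_pos: [0.5647, -0.2119, 0.1578]
eef_rot: [-0.0, 0.996, 0.088, -0.0]
contact_force: [0.5, 0.5, -0.7]
opening: 0.727
gripper_force: 65.7
```

>>> arm_command(
  rows=[
    [0, 0, 0, 0.06],
    [0, 0, 0, 0.1],
    [0, 0, 0, 0.1],
    [0, 0, 0, 0.1],
    [0, 0, 0, 0.04],
    [0, 0, 0, 0],
    [0, 0, 0, 0],
    [0, 0, 0, 0],
    [0, 0, 0, 0],
    [0, 0, 0, 0],
  ],
)

```text
t: 10.3
tool_pos: [0.5649, -0.2111, 0.1583]
eef_rot: [-0.0, 0.994, -0.111, 0.0]
contact_force: [0.7, -0.3, -1.9]
opening: 0.734
gripper_force: 65.7
```

```bash
python3 - <<'E'
from h import *
togo([.5667,-.2117,.15],-.222)
s=env.observe();np.save('s3.npy',s,allow_pickle=True);print(s['opening'],s['gripper_force'])
im=env.snapshot('wrist');cv2.imwrite('pics/w3raw.png',im[:,:,::-1])
cv2.imwrite('pics/w3.png',cv2.resize(im[:,:,::-1],(800,600),interpolation=cv2.INTER_CUBIC))
E
```

```text
t 10.3 tcp [ 0.5649 -0.2111  0.1583] yaw -0.2223 tilt [ 0.  0. -1.] F [ 0.7 -0.3 -1.9] go(tool) [0.0019 0.0002 0.0083] turn -0.0003
0.7342726387824015 65.6727147102356
```

View pics/w3.png

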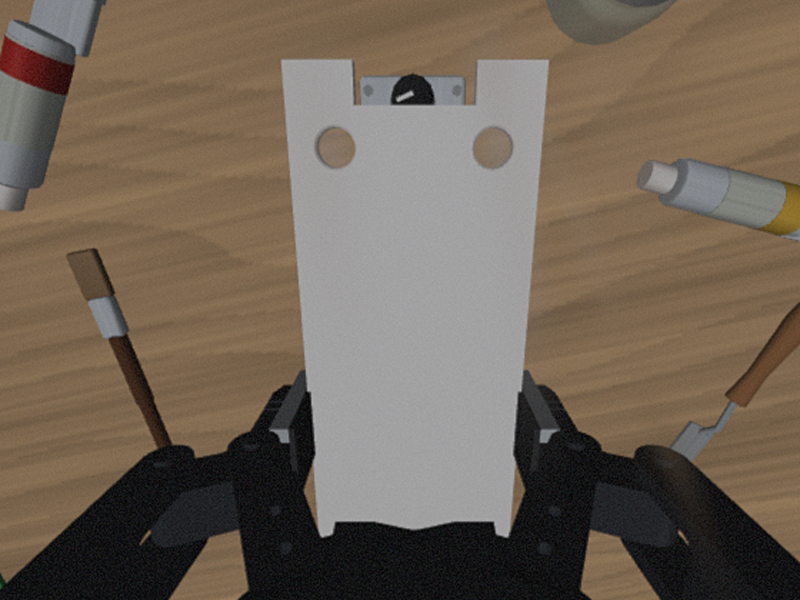

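The plate is held squarely. Front corners are (282,60) and (548,60), back corners about (319,535) and (510,535), holes (336,147) and (492,147).

```bash
python3 - <<'E'
from h import *
s=np.load('s3.npy',allow_pickle=True).item()
m=env.camera_model('wrist');K=np.array([[m['fx'],0,m['cx']],[0,m['fy'],m['cy']],[0,0,1.]])
px=np.array([(282,60),(548,60),(352,60),(354,105),(476,105),(477,60),(336,147),(492,147)],float);px=(px+.5)/(800/560)-.5
ob=np.array([(.1,.032,0),(.1,-.032,0),(.1,.015,0),(.09,.015,0),(.09,-.015,0),(.1,-.015,0),(.08,.02,0),(.08,-.02,0)])+[0,0,.004]
for extra in(0,1):
    if extra: px=np.vstack([px,(np.array([(319,536),(510,536)])+.5)/(800/560)-.5]);ob=np.vstack([ob,[(-.1,.032,.004),(-.1,-.032,.004)]])
    ok,r,t=cv2.solvePnP(ob,px,K,None,flags=cv2.SOLVEPNP_ITERATIVE)
    R=cv2.Rodrigues(r)[0];h=m['hand_eye'];Rp=h[:3,:3]@R;tp=h[:3,:3]@t[:,0]+h[:3,3]
    print('plate origin in tool',tp.round(4),'xaxis',Rp[:,0].round(4),'z',Rp[:,2].round(4),'err',np.abs(cv2.projectPoints(ob,r,t,K,None)[0][:,0]-px).max())
    W=Rt(s);print('world',(W@tp+s['tool_pos']).round(4),(W@Rp[:,0]).round(4))
# knob seen
print('knob now',back('wrist',[((413+.5)/(800/560)-.5,(94)/(800/560)-.5)],.05,s), 'model', .5652+.106*np.cos(-.222),-.2117+.106*np.sin(-.222))
E
```

```text
plate origin in tool [-0.0002  0.0014 -0.0154] xaxis [ 0.9995  0.0017 -0.033 ] z [-0.033  -0.0114 -0.9994] err 0.7454469125286778
world [ 0.5643 -0.2124  0.1737] [ 0.9745 -0.222   0.033 ]
plate origin in tool [0.0032 0.0016 0.0035] xaxis [ 9.713e-01 -4.000e-04 -2.380e-01] z [-0.238  -0.0019 -0.9713] err 19.433752646104494
world [ 0.5677 -0.2133  0.1548] [ 0.9474 -0.2138  0.238 ]
knob now [[ 0.67025282 -0.23588064  0.05      ]] model 0.668598658089604 -0.23503918390323875
```

>>> arm_command(
  rows=[
    [0.0015, -0.0005, 0.01, 0],
    [0, 0, 0.02, 0],
    [0, 0, 0.025, 0],
    [0, 0, 0.025, 0],
    [0, 0, 0.02, 0],
    [0, 0, 0.01, 0],
    [0, 0, 0.006, 0],
    [0, 0, 0.003, 0],
    [0, 0, 0, 0],
    [0, 0, 0, 0],
  ],
)

```text
t: 11.6
tool_pos: [0.5671, -0.2111, 0.0401]
eef_rot: [0.0, 0.994, -0.111, 0.001]
contact_force: [0.2, 0.7, -1.5]
opening: 0.726
gripper_force: 65.7
```

```bash
python3 - <<'E'
from h import *
togo([.5667,-.2117,.038],-.222)
s=env.observe();np.save('s4.npy',s,allow_pickle=True);print(s['opening'],s['gripper_force'])
im=env.snapshot('wrist')[:,:,::-1];cv2.imwrite('pics/w4raw.png',im)
sc=env.snapshot('scene')[:,:,::-1];cv2.imwrite('pics/s4raw.png',sc)
a=cv2.resize(im[20:140,180:400],None,fx=3.6,fy=3.6,interpolation=cv2.INTER_CUBIC)[:, :792]
q=proj('scene',[.565,-.212,.05])[0].astype(int);print(q)
b=cv2.resize(sc[q[1]-40:q[1]+40,q[0]-94:q[0]+94],(792,337),interpolation=cv2.INTER_CUBIC)
o=np.vstack([a,b]);cv2.imwrite('pics/w4.png',cv2.convertScaleAbs(o[:,:],alpha=1.2)[:800] if 0 else cv2.resize(o,None,fx=.76,fy=.76))
E
```

```text
t 11.6 tcp [ 0.5671 -0.2111  0.0401] yaw -0.2222 tilt [ 1.4e-03 -7.0e-04 -1.0e+00] F [ 0.2  0.7 -1.5] go(tool) [-0.0003  0.0006  0.0021] turn -0.0002
0.7263090237432539 65.67056894302368
[186 229]
```

View pics/w4.png

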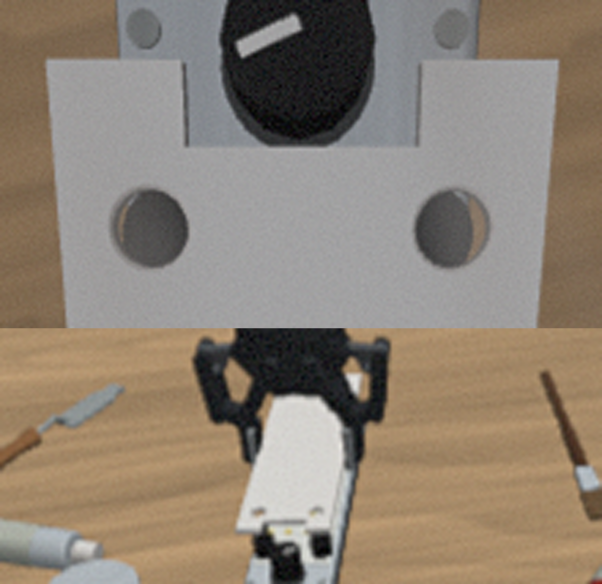

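Through the front holes the studs show symmetrically, with the lamp about 0.6 mm to the left. Next I'll check the fore-aft position from the knob.

```bash
python3 - <<'E'
from h import *
s=np.load('s4.npy',allow_pickle=True).item()
im=cv2.imread('pics/w4raw.png')
m=env.camera_model('wrist');K=np.array([[m['fx'],0,m['cx']],[0,m['fy'],m['cy']],[0,0,1.]])
k=3.6*.76
f=lambda L:(np.array(L,float)+.5)/k-.5+[180,20]
px=f([(46,60),(558,60),(183,60),(185,147),(421,147),(421,60),(149,228),(452,228)])
ob=np.array([(.1,.032,0),(.1,-.032,0),(.1,.015,0),(.09,.015,0),(.09,-.015,0),(.1,-.015,0),(.08,.02,0),(.08,-.02,0)])+[0,0,.004]
ok,r,t=cv2.solvePnP(ob,px,K,None)
R=cv2.Rodrigues(r)[0];h=m['hand_eye'];Rp=h[:3,:3]@R;tp=h[:3,:3]@t[:,0]+h[:3,3];W=Rt(s)
print('plate origin tool',tp.round(4),'x',Rp[:,0].round(4),'err',np.abs(cv2.projectPoints(ob,r,t,K,None)[0][:,0]-px).max())
to=lambda p:Rp.T@(W.T@(p-s['tool_pos'])-tp)
g=cv2.GaussianBlur(im,(3,3),0).max(2)
mk=(g<45).astype(np.uint8);mk[:, :200]=0;mk[:,380:]=0;mk[90:]=0
n,l,st,ce=cv2.connectedComponentsWithStats(mk);i=1+st[1:,4].argmax();print('knob blob',st[i],ce[i])
ys,xs=np.where(l==i)
# compare with model: knob top circle r=11mm z=.05 at (106,0) of lamp, for offsets
th=np.linspace(0,2*np.pi,73)
lc=np.array([.5652,-.2117]);y=-.222;u=np.array([np.cos(y),np.sin(y)]);v=np.array([-u[1],u[0]])
P=np.array([[*(lc+u*(.106+.011*np.cos(a))+v*.011*np.sin(a)),.05] for a in th])
q=proj('wrist',P,s);print('pred knob top',q.min(0),q.max(0),'seen',xs.min(),ys.min(),xs.max()+1,ys.max()+1)
# stud1/0 predicted in plate frame vs holes
for a,b in((.08,.02),(.08,-.02)):
    p=np.array([*(lc+u*a+v*b),.04]);print('stud in plate frame',to(p).round(4),'px crop',((proj('wrist',p,s)[0]-[180,20]+.5)*k).round())
E
```

```text
plate origin tool [-0.0006  0.0015 -0.0219] x [0.9996 0.0011 0.0272] err 0.8629329139184847
knob blob [ 261    2   55   70 2727] [289.18298497  36.63182985]
pred knob top [259.33475546   1.29844843] [317.40485521  66.52259962] seen 261 2 316 72
stud in plate frame [ 0.0794  0.0206 -0.02  ] px crop [172. 240.]
stud in plate frame [ 0.0795 -0.0194 -0.0201] px crop [424. 240.]
```

>>> arm_command(
  rows=[
    [-0.0005, -0.0006, 0.002, 0],
    [0, 0, 0.002, 0],
    [0, 0, 0.002, 0],
    [0, 0, 0.002, 0],
    [0, 0, 0.001, 0],
    [0, 0, 0.001, 0],
    [0, 0, 0.001, 0],
    [0, 0, 0.001, 0],
    [0, 0, 0, 0],
    [0, 0, 0, 0],
  ],
)

```text
t: 12.95
tool_pos: [0.5667, -0.2104, 0.028]
eef_rot: [0.0, 0.994, -0.111, 0.001]
contact_force: [0.5, -0.3, 3.2]
opening: 0.728
gripper_force: 65.9
```

>>> arm_command(
  rows=[
    [0, 0, 0.0005, 0],
    [0, 0, 0.0005, 0],
    [0, 0, 0.0005, 0],
    [0, 0, 0.0005, 0],
    [0, 0, 0.0005, 0],
    [0, 0, 0.0005, 0],
    [0, 0, 0, 0],
    [0, 0, 0, 0],
    [0, 0, 0, 0],
    [0, 0, 0, 0],
  ],
)

```text
t: 14.2
tool_pos: [0.5672, -0.2107, 0.0271]
eef_rot: [0.0, 0.994, -0.111, 0.001]
contact_force: [-3.9, 2.0, 13.3]
opening: 0.727
gripper_force: 66.8
```

>>> arm_command(
  rows=[
    [-0.0008, 0, 0.0005, 0],
    [0, 0, 0.0005, 0],
    [0, 0, 0.0005, 0],
    [0, 0, 0.0005, 0],
    [0, 0, 0.0005, 0],
    [0, 0, 0.0005, 0],
    [0, 0, 0, 0],
    [0, 0, 0, 0],
    [0, 0, 0, 0],
    [0, 0, 0, 0],
  ],
)

```text
t: 15.45
tool_pos: [0.5677, -0.211, 0.0263]
eef_rot: [0.001, 0.994, -0.111, 0.002]
contact_force: [-5.8, 2.8, 21.4]
opening: 0.724
gripper_force: 67.4
```

>>> arm_command(
  rows=[
    [-0.0008, 0, 0.0005, 0],
    [0, 0, 0.0005, 0],
    [0, 0, 0.0005, 0],
    [0, 0, 0.0005, 0],
    [0, 0, 0, 0],
    [0, 0, 0, 0],
    [0, 0, 0, 0],
    [0, 0, 0, 0],
    [0, 0, 0, 0],
    [0, 0, 0, 0],
  ],
)

```text
t: 16.7
tool_pos: [0.5679, -0.2112, 0.0257]
eef_rot: [0.001, 0.994, -0.111, 0.003]
contact_force: [-6.9, 3.2, 26.3]
opening: 0.727
gripper_force: 67.7
```

```bash
python3 - <<'E'
from h import *
togo([.5667,-.2117,.0195],-.222)
s=env.observe();print(s['moment'],s['opening'])
im=env.snapshot('wrist')[:,:,::-1];cv2.imwrite('pics/w5raw.png',im)
sc=env.snapshot('scene')[:,:,::-1]
a=cv2.resize(im[0:140,180:400],None,fx=2.6,fy=2.6,interpolation=cv2.INTER_CUBIC)
b=cv2.resize(sc[195:295,136:246],None,fx=2.2*1.5,fy=2.2*1.5,interpolation=cv2.INTER_CUBIC)
b=b[:,:]; H=590-a.shape[0]
o=np.zeros((600,800,3),np.uint8);o[:a.shape[0],:a.shape[1]]=a;b=cv2.resize(b,(240,218));
b=cv2.resize(sc[205:285,136:246],(320,233),interpolation=cv2.INTER_CUBIC);o[365:598,:320]=b
cv2.imwrite('pics/w5.png',o)
E
```

```text
t 16.7 tcp [ 0.5679 -0.2112  0.0257] yaw -0.222 tilt [ 0.0051 -0.0025 -1.    ] F [-6.9  3.2 26.3] go(tool) [-0.0011  0.0007  0.0062] turn -0.0
[ 0.5241593   1.0177203  -0.02992403] 0.7274460204139674
```

View pics/w5.png

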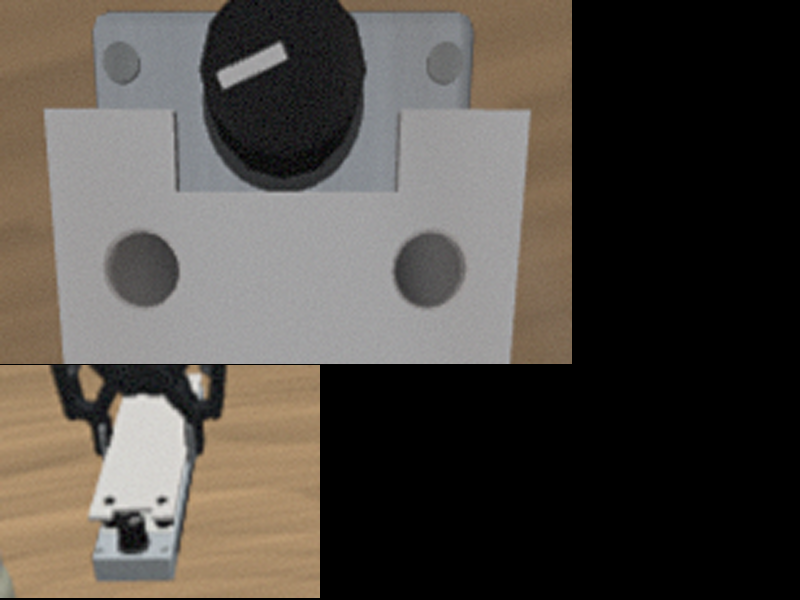

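The heads sit in the holes, still below the click force. Arm compliance under load is pushing the tool outward, so I'll compensate for that while pressing.

>>> arm_command(
  rows=[
    [-0.0006, 0, 0, 0],
    [-0.0006, 0, 0, 0],
    [-0.0006, 0, 0, 0],
    [-0.0006, 0, 0, 0],
    [0, 0, 0.0005, 0],
    [0, 0, 0.0005, 0],
    [0, 0, 0.0005, 0],
    [0, 0, 0, 0],
    [0, 0, 0, 0],
    [0, 0, 0, 0],
  ],
)

```text
t: 18.05
tool_pos: [0.5657, -0.2108, 0.0201]
eef_rot: [0.001, 0.994, -0.111, 0.004]
contact_force: [3.8, -1.3, 7.2]
opening: 0.721
gripper_force: 67.7
```

>>> arm_command(
  rows=[
    [0, 0, -0.0015, 0],
    [0.001, 0, 0, 0],
    [0, 0, 0, 0],
    [0, 0, 0, 0],
    [0, 0, -0.01, 0],
    [0, 0, -0.02, 0],
    [0, 0, -0.02, 0],
    [0, 0, -0.03, 0],
    [0, 0, -0.03, 0],
    [0, 0, 0, 0],
  ],
  grip=1.0,
)

```text
t: 19.3
tool_pos: [0.5663, -0.211, 0.1347]
eef_rot: [0.002, 0.994, -0.111, 0.004]
contact_force: [0.9, -0.3, 0.9]
opening: 1.001
gripper_force: 0.0
```

>>> arm_command(
  rows=[
    [0.03, 0, -0.03, 0],
    [0, 0, -0.04, 0],
    [0, 0, -0.03, 0],
    [0, 0, 0, 0],
    [0, 0, 0, 0],
    [0, 0, 0, 0],
    [0, 0, 0, 0],
    [0, 0, 0, 0],
    [0, 0, 0, 0],
    [0, 0, 0, 0],
  ],
  grip=0,
)

```text
t: 20.55
tool_pos: [0.5925, -0.2161, 0.2293]
eef_rot: [0.0, 0.994, -0.111, 0.0]
contact_force: [-0.2, -0.1, -0.0]
opening: -0.0
gripper_force: 0.0
```

```bash
python3 - <<'E'
from h import *
togo([.5652,-.2117,.15],-.222)
s=env.observe();np.save('s6.npy',s,allow_pickle=True);print(s['opening'])
im=env.snapshot('wrist')[:,:,::-1];cv2.imwrite('pics/w6raw.png',im)
sc=env.snapshot('scene')[:,:,::-1]
a=cv2.resize(im[70:310,235:345],None,fx=2.5,fy=2.5,interpolation=cv2.INTER_CUBIC)
b=cv2.resize(sc[200:290,156:226],None,fx=6.6,fy=6.6,interpolation=cv2.INTER_CUBIC)
o=np.zeros((600,800,3),np.uint8);o[:a.shape[0],:a.shape[1]]=a;o[:b.shape[0],290:290+b.shape[1]]=b
cv2.imwrite('pics/w6.png',o)
E
```

```text
t 20.55 tcp [ 0.5925 -0.2161  0.2293] yaw -0.2222 tilt [ 0. -0. -1.] F [-0.2 -0.1 -0. ] go(tool) [-0.0276  0.0017  0.0793] turn -0.0002
-0.0004733370273840509
```

View pics/w6.png

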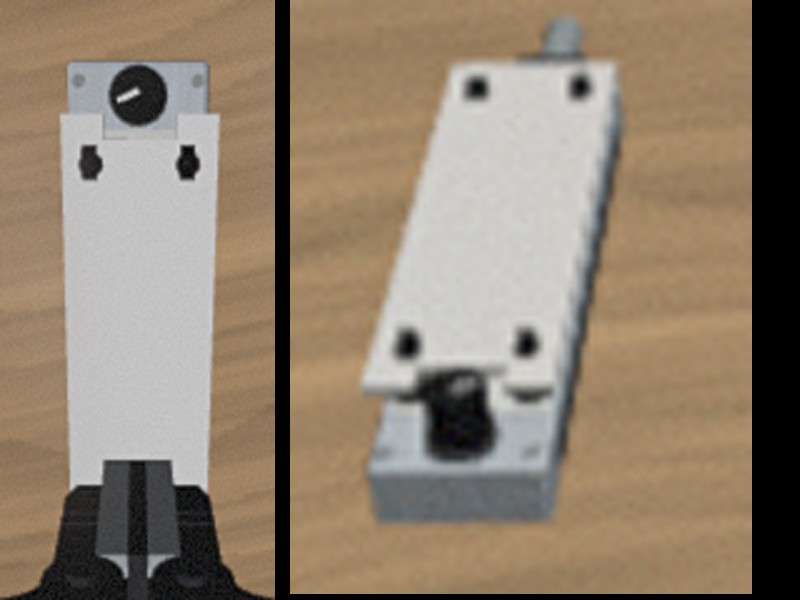

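The front stud heads stand through with their barbs showing. The rear pair can't be told from here, so I'll press each end with closed fingers.

>>> arm_command(
  rows=[
    [-0.03, 0.0017, 0, 0],
    [-0.03, 0, 0.01, 0],
    [-0.03, 0, 0.03, 0],
    [0, 0, 0.04, 0],
    [0, 0, 0.04, 0],
    [0, 0, 0.03, 0],
    [0, 0, 0.015, 0],
    [0, 0, 0.005, 0],
    [0, 0, 0, 0],
    [0, 0, 0, 0],
  ],
)

```text
t: 21.9
tool_pos: [0.5055, -0.1985, 0.0608]
eef_rot: [0.001, 0.994, -0.111, 0.001]
contact_force: [-1.1, 0.4, -0.9]
opening: 0.0
gripper_force: 0.0
```

>>> arm_command(
  rows=[
    [0, 0, 0.002, 0],
    [0, 0, 0.002, 0],
    [0, 0, 0.002, 0],
    [0, 0, 0.002, 0],
    [0, 0, 0.001, 0],
    [0, 0, 0.001, 0],
    [0, 0, 0, 0],
    [0, 0, 0, 0],
    [0, 0, 0, 0],
    [0, 0, 0, 0],
  ],
)

```text
t: 23.15
tool_pos: [0.5043, -0.1979, 0.0493]
eef_rot: [0.0, 0.994, -0.111, 0.0]
contact_force: [0.3, -0.1, 0.0]
opening: 0.001
gripper_force: 0.0
```

>>> arm_command(
  rows=[
    [0, 0, 0.001, 0],
    [0, 0, 0.001, 0],
    [0, 0, 0.001, 0],
    [0, 0, 0.001, 0],
    [0, 0, 0.001, 0],
    [0, 0, 0.001, 0],
    [0, 0, 0.001, 0],
    [0, 0, 0, 0],
    [0, 0, 0, 0],
    [0, 0, 0, 0],
  ],
)

```text
t: 24.4
tool_pos: [0.5043, -0.1979, 0.044]
eef_rot: [-0.0, 0.994, -0.111, -0.0]
contact_force: [-4.3, 2.1, 11.1]
opening: -0.003
gripper_force: 5.3
```

>>> arm_command(
  rows=[
    [-0.001, 0, 0.001, 0],
    [-0.001, 0, 0.001, 0],
    [-0.0005, 0, 0.001, 0],
    [0, 0, 0, 0],
    [0, 0, 0, 0],
    [0, 0, -0.005, 0],
    [0, 0, -0.005, 0],
    [0, 0, -0.01, 0],
    [0.02, 0, -0.01, 0],
    [0, 0, 0, 0],
  ],
)

```text
t: 25.65
tool_pos: [0.5232, -0.2027, 0.0707]
eef_rot: [0.001, 0.994, -0.111, 0.002]
contact_force: [-0.1, 0.0, 0.0]
opening: -0.004
gripper_force: 0.0
```

```bash
python3 -c "
from h import *
togo([.5652+.062*.9755,-.2117-.062*.2202,.049],-.222)"
```

```text
t 25.65 tcp [ 0.5232 -0.2027  0.0707] yaw -0.2219 tilt [ 0.0032 -0.0017 -1.    ] F [-0.1  0.   0. ] go(tool) [ 0.1048 -0.0005  0.0221] turn 0.0001
```

>>> arm_command(
  rows=[
    [0.02, 0, 0, 0],
    [0.03, 0, 0, 0],
    [0.03, 0, 0, 0],
    [0.025, 0, 0, 0],
    [0, 0, 0.008, 0],
    [0, 0, 0.007, 0],
    [0, 0, 0.004, 0],
    [0, 0, 0.002, 0],
    [0, 0, 0, 0],
    [0, 0, 0, 0],
  ],
)

```text
t: 26.9
tool_pos: [0.624, -0.2251, 0.0487]
eef_rot: [0.0, 0.994, -0.111, 0.0]
contact_force: [-0.2, -0.8, 0.1]
opening: 0.004
gripper_force: 0.0
```

>>> arm_command(
  rows=[
    [0, 0, 0.001, 0],
    [0, 0, 0.001, 0],
    [0, 0, 0.001, 0],
    [0, 0, 0.001, 0],
    [0, 0, 0.001, 0],
    [0, 0, 0.001, 0],
    [0, 0, 0.001, 0],
    [0, 0, 0, 0],
    [0, 0, 0, 0],
    [0, 0, 0, 0],
  ],
)

```text
t: 28.15
tool_pos: [0.6238, -0.2249, 0.044]
eef_rot: [-0.0, 0.994, -0.111, -0.001]
contact_force: [-5.1, 2.7, 11.8]
opening: -0.001
gripper_force: 6.0
```

Both ends make contact at 44 mm, which is home. One firmer push here, then retreat and check.

>>> arm_command(
  rows=[
    [-0.001, 0, 0.001, 0],
    [-0.001, 0, 0.001, 0],
    [-0.0005, 0, 0.001, 0],
    [0, 0, 0, 0],
    [0, 0, 0, 0],
    [0, 0, -0.005, 0],
    [0, 0, -0.01, 0],
    [0, 0, -0.03, 0],
    [0, 0, -0.05, 0],
    [0, 0, -0.05, 0],
  ],
)

```text
t: 29.4
tool_pos: [0.6207, -0.2241, 0.1837]
eef_rot: [-0.0, 0.994, -0.111, -0.001]
contact_force: [0.2, 0.9, 0.1]
opening: 0.001
gripper_force: 0.0
```

>>> arm_command(
  rows=[
    [-0.06, 0, -0.02, 0],
    [-0.05, 0, 0, 0],
    [-0.03, 0, 0, 0],
    [0, 0, 0, 0],
    [0, 0, 0, 0],
    [0, 0, 0, 0],
    [0, 0, 0, 0],
    [0, 0, 0, 0],
    [0, 0, 0, 0],
    [0, 0, 0, 0],
  ],
)

```text
t: 30.65
tool_pos: [0.4855, -0.1937, 0.203]
eef_rot: [-0.0, 0.994, -0.111, -0.0]
contact_force: [0.3, -0.0, -0.7]
opening: -0.002
gripper_force: 0.0
```

```bash
python3 - <<'E'
from h import *
togo([.5652,-.2117,.15],-.222)
im=env.snapshot('wrist')[:,:,::-1]
tp=env.snapshot('top')[:,:,::-1]
a=cv2.resize(im[:250,225:375],None,fx=2.4,fy=2.4,interpolation=cv2.INTER_CUBIC)
b=cv2.resize(tp[75:350],(430,211))
o=np.zeros((600,800,3),np.uint8);o[:600,:360]=a[:600];o[:211,365:795]=b
sc=env.snapshot('scene')[:,:,::-1];c=cv2.resize(sc[195:285,146:246],None,fx=4.2,fy=4.2,interpolation=cv2.INTER_CUBIC);o[215:215+c.shape[0],365:365+c.shape[1]]=c
cv2.imwrite('pics/w7.png',o)
E
```

```text
t 30.65 tcp [ 0.4855 -0.1937  0.203 ] yaw -0.2222 tilt [-1.e-04  1.e-04 -1.e+00] F [ 0.3 -0.  -0.7] go(tool) [0.0817 0.     0.053 ] turn -0.0002
```

View pics/w7.png

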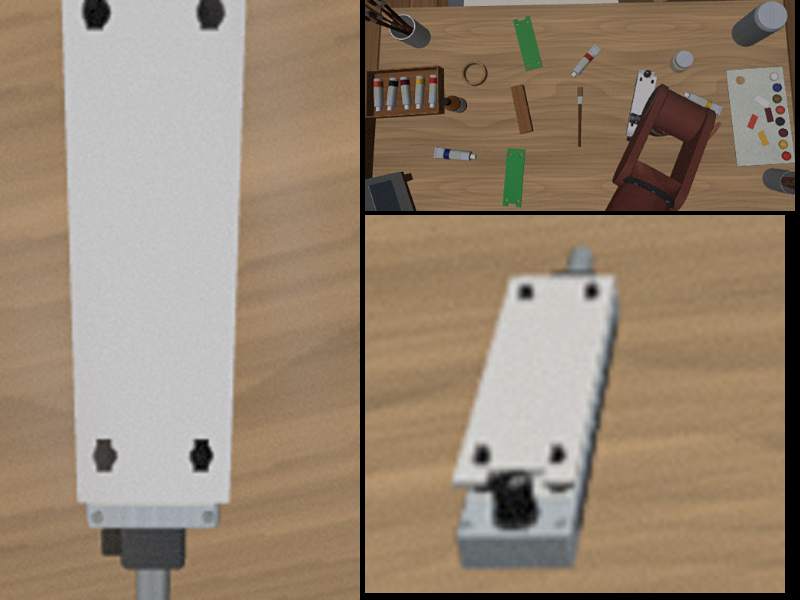

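All four heads stand through the plate with their barbs showing: rear pair at (105,455) and (201,455), front pair at (96,12) and (210,12). The box and the painting things are undisturbed, so I'm handing in.

```bash
python3 -c "
from workcell import env
print(env.hand_in())"
```

```text
the job is handed in; nothing more can be done
None
```

The white diffuser is refitted and handed in at about 31 s: all four studs have clicked through, both ends measured home at 44 mm, and in the last pictures the painting things were where they started; the judge's verdict was not shown.

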